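Shut and lock the calibration chamber evenly

ROBOT

A 6-joint arm with a two-finger parallel gripper is mounted at the origin on a cart in front of the work surface, level with it; the furniture and walls round the work are solid. World frame = base frame: x ahead of the robot, y to its left, z up, the work surface at z = 0. Lengths are in m, angles in rad, forces in N, time in s.
With the tool pointing down it reaches from about 0.35 to 0.975 m from the base axis. Payload 4.9 kg.
Tool frame: the origin (TCP) lies on the mounting face of the last link; the fingertips stand 173 mm ahead of it and the grasp point (between the pads) lies 155 mm ahead of it; z points along the fingers, y is the line along which they close (so a half turn about z gives the same grasp; the last joint's range is limited). The gripper opens to 85 mm and grips with 20 to 120 N. Pads are 22 mm wide; open, the fingers measure 114 mm over their backs; the gripper's body (76 mm by 85 mm) begins 54 mm behind the grasp point. The pads swing forward as they close: fully open they stand 13 mm farther back than shut.
Start: joints at [1.081, 0.053, 1.613, -0, 1.476, -0.119], TCP at [0.226, 0.583, 0.405] pointing down, gripper open.
Joint ranges: [-3.01, 3.01], [-1.01, 2.22], [0.06, 2.58], [-1.02, 4.17], [0.09, 2.62], [-3.14, 3.14]. Speed limits (rad/s): [2.57, 2.57, 3.14, 3.14, 3.14, 3.14].

INTERFACE

Orientations are given as a rotation vector (axis times angle).
In Python, from station import monitor, eyes, finish_job gives the robot as it stands. The module is installed in compiled form; this text tells all that it offers.
- The arm moves only by the tool step_arm, never from a script. Its argument "commands" is a list of rows, each a list of 3 entries, a list of its own where there are three numbers: the opening in per cent of the stroke, from 0 (shut) to 100 (fully open), then the shift along the tool's x, y, z in mm, then the turn about the tool's z in degrees. In form: [[hand, [x, y, z], yaw], ...]. A call has 1 to 12 rows; each row is the pose to reach, as a shift and turn from the pose commanded when the call began, along the tool's axes at that moment; what a row does not reach only later rows make up. A row lasts 1/8 s, in which the tool goes at most 62.5 mm and 10.7 degrees, less where a joint would pass 70% of its speed; a pose out of reach is approached as far as the arm can. A call with a gripper value outside its range is refused whole. The fingers move at their own pace and stop on an object; "squeeze" is the grip in N (left out, the last holds). Time passes only in rows, so rows that repeat a pose let the fingers close. It gives the time, the measured TCP pose, the force, the opening and the grip force at its end, in the units of the state.
- monitor.get_obs(): the state, without advancing time (a new reading comes with each control period).
- eyes.get_image(name): name is "scene" or "top" or "wrist"; returns the picture (420x560x3 uint8, red, green, blue); there is no depth.
- eyes.camera_info(name): a dict with "camera_matrix" (3x3 intrinsics, pixels), "extrinsics" (4x4, takes a point from camera to world coordinates). Camera axes: x right, y down, z forward; pixel columns grow to the right and rows downward; lengths in m; the calibration is good to about 2 mm. A picture is of the moment at which its call begins: read the wrist's pose just before it. camera_info takes no time and is no camera call; for the wrist camera it gives the pose at the moment of the call.
- finish_job(): hands the job in; it is judged then, once.
The state is a dict: "t": time; "q": joint angles; "dq": joint speeds; "effort": joint torques, N m; "tool_pos": TCP position; "tool_rot": TCP orientation; "contact_force": force on the tool from outside, world axes, zero at the start; "wrist_torque": the same for the moment, N m; "opening": finger opening in m; "grip_force": force on a finger pad.
Only numpy, scipy, OpenCV 4.12 (cv2) and the standard library are available. Lean on these libraries where they do the work, as an engineer would, in place of code of your own. Each camera call takes 0.05 s, during which the arm holds its last target. There are 200 camera calls.

TASK

Shut the cover of the sloping calibration chamber, then tighten its four black corner locks clockwise evenly in two passes, each pass in crisscross order (after the first lock, go to the one diagonally opposite): in the first pass turn every lock only about half way, 45 degrees, and in the second turn every lock on to its stop, bar lying across. Leave the cover fully shut and do not disturb the jar, tub and pot standing near it.

Things in the scene. Friction and masses are not known exactly. Their poses are not given: they have to be found in the camera images.
- chamber: White shallow chamber (260 mm up the slope, 270 wide, 70 deep) on a bent-tube stand, fixed; its face slopes 35 degrees from level, facing up and towards the robot. Origin: on the worktop under its middle; x level, from low edge to high edge, y left, z up. The face's outward normal is (-sin 35, 0, cos 35).
- cover (a joint): Hinge of the cover (aluminium frame with a window, 260 x 270 x 12 mm), rad: 0 shut, flat on the sloping face; positive open, its low edge lifted. Starts ajar at 0.3 to 0.65. The hinge lies along the chamber's y at the high edge, on the cover's underside, at (0.064, 0, 0.227) m in the chamber's frame. Stiff: it stays where left; 2 to 6 N at the tab shuts it, and its gasket gives 4 mm more there.
- tab (a point): Middle of the upper face of the pull tab (80 mm wide, 30 mm long, 8 mm thick) that sticks out from the cover's low edge; 275 mm from the hinge along the cover and 10 mm above the cover's underside. Its axes turn with the cover: x up the slope to the hinge, y left, z out of the cover's upper face.
- lock_near_left (a joint): Black quarter-turn lock at the cover's corner near the robot, on the left, rad, growing clockwise seen from outside: 0 slack, bar pointing up the slope; 1.571 the stop, fully tight, bar across, along the hinge. Starts between 0 and 0.2. Friction about 0.08 N m; stays where it is left.
- lock_near_right (a joint): Black quarter-turn lock at the cover's corner near the robot, on the right, rad, growing clockwise seen from outside: 0 slack, bar pointing up the slope; 1.571 the stop, fully tight, bar across, along the hinge. Starts between 0 and 0.2. Friction about 0.08 N m; stays where it is left.
- lock_far_right (a joint): Black quarter-turn lock at the cover's corner by the hinge, on the right, rad, growing clockwise seen from outside: 0 slack, bar pointing up the slope; 1.571 the stop, fully tight, bar across, along the hinge. Starts between 0 and 0.2. Friction about 0.08 N m; stays where it is left.
- lock_far_left (a joint): Black quarter-turn lock at the cover's corner by the hinge, on the left, rad, growing clockwise seen from outside: 0 slack, bar pointing up the slope; 1.571 the stop, fully tight, bar across, along the hinge. Starts between 0 and 0.2. Friction about 0.08 N m; stays where it is left.
- lock_near_left_top (a point): Centre of the top of the bar of the lock near the robot, on the left, on the lock's axis. Bar 70 mm long, 13 thick, 30 tall, its top 45 mm above the cover's face; under it a round boss of radius 14 mm. x runs along the bar, z along the lock's axis, out of the cover. Locks are 184 mm apart up the slope, 192 across.
- lock_near_right_top (a point): Centre of the top of the bar of the lock near the robot, on the right, on the lock's axis. Bar 70 mm long, 13 thick, 30 tall, its top 45 mm above the cover's face; under it a round boss of radius 14 mm. x runs along the bar, z along the lock's axis, out of the cover. Locks are 184 mm apart up the slope, 192 across.
- lock_far_right_top (a point): Centre of the top of the bar of the lock by the hinge, on the right, on the lock's axis. Bar 70 mm long, 13 thick, 30 tall, its top 45 mm above the cover's face; under it a round boss of radius 14 mm. x runs along the bar, z along the lock's axis, out of the cover. Locks are 184 mm apart up the slope, 192 across.
- lock_far_left_top (a point): Centre of the top of the bar of the lock by the hinge, on the left, on the lock's axis. Bar 70 mm long, 13 thick, 30 tall, its top 45 mm above the cover's face; under it a round boss of radius 14 mm. x runs along the bar, z along the lock's axis, out of the cover. Locks are 184 mm apart up the slope, 192 across.
- jar: Bystander: clear sample jar with a white lid, 63 mm wide, 75 mm tall, standing loose on the worktop; leave it alone. Origin at the middle of its underside, z up.
- tub: Bystander: small closed sample tub, 67 x 85 x 31 mm, standing loose on the worktop; leave it alone. Origin at the middle of its underside, z up.
- pot: Bystander: open blue pot, 74 mm wide, 46 mm tall, standing loose on the worktop; leave it alone. Origin at the middle of its underside, z up.

How it is judged:
By the outcome, as a careful person would: the job done as asked, in the order asked, and still so for the second after the job is handed in, with the robot touching nothing.
It also fails if it takes over 72 s, if anything falls off the work surface, if the arm or the gripper's body presses on something with over 40 N, if the wrist force passes 120 N, or if a joint passes its speed limit or range.

## Working session

There is one attempt and no reset: what is moved stays moved. The work goes in short steps, Python scripts to look and compute and a tool call to move; the robot and the scene stay as the last step left them, time stands still between calls to the robot, and variables do not carry over. Pictures are saved under pics/ and viewed, at most 10 in all, crops included, and the job is handed in when it is done.

Besides the shell and the picture viewer there is one more tool, called after "Emit:" as name([rows], argument=value, ...), one row to a line, values as JSON. step_arm: Moves the arm, as the interface text tells. Its arguments: {"type":"object","properties":{"commands":{"type":"array"},"squeeze":{"type":"number"}},"required":["commands"]}

```bash
mkdir -p pics; python3 - <<'E'
from station import monitor, eyes
import cv2, numpy as np
np.set_printoptions(precision=4,suppress=True)
o=monitor.get_obs(); print({k:np.round(v,4) for k,v in o.items()})
for n in("scene","top"):
    i=eyes.get_image(n); cv2.imwrite(f"pics/{n}0.png",i[:,:,::-1])
    c=eyes.camera_info(n); print(n,c["camera_matrix"],c["extrinsics"])
E
```

```text
{'t': np.float64(0.0), 'q': array([ 1.081 ,  0.0533,  1.6143, -0.    ,  1.476 , -0.119 ]), 'dq': array([ 0.0006, -0.0018,  0.0008, -0.0006, -0.0009, -0.0012]), 'effort': array([  0.001 , -39.3668, -37.018 ,  -0.0001,   0.0068,  -0.    ]), 'tool_pos': array([0.2264, 0.5823, 0.4035]), 'tool_rot': array([-0.579 , -3.0872,  0.0031]), 'contact_force': array([ 0.0477,  0.086 , -0.0267]), 'wrist_torque': array([ 0.0242,  0.038 , -0.025 ]), 'grip_force': np.float64(0.0), 'opening': np.float64(0.0856)}
scene [[528.4613   0.     280.9967]
 [  0.     528.4613 208.9761]
 [  0.       0.       1.    ]] [[ 0.7134 -0.4289  0.5542 -0.2416]
 [-0.7007 -0.4221  0.5753 -0.6153]
 [-0.0128 -0.7987 -0.6016  0.9908]
 [ 0.      0.      0.      1.    ]]
top [[408.2619   0.     282.2087]
 [  0.     408.2619 216.7224]
 [  0.       0.       1.    ]] [[-0.0218 -0.9922  0.1227  0.3712]
 [-0.9997  0.0232  0.0093  0.1608]
 [-0.0121 -0.1225 -0.9924  1.3075]
 [ 0.      0.      0.      1.    ]]
```

View pics/scene0.png

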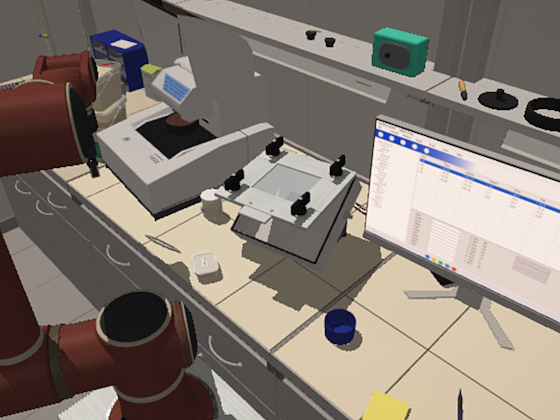

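View pics/top0.png

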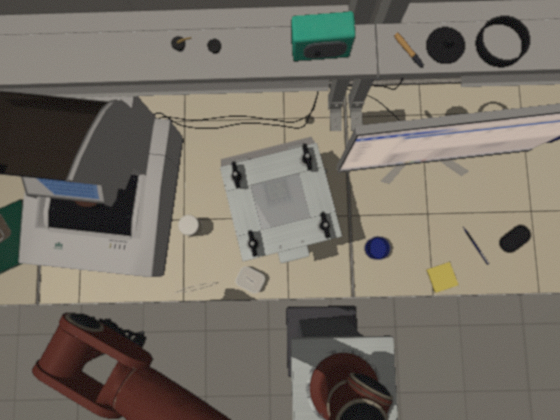

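The scene shows the ajar cover on the chamber with locks near (233,182), (275,147), (338,166) and (301,204). The jar is at (210,200), the tub at (205,263) and the pot at (340,325). In the top view the locks are near (237,173), (307,157), (325,225) and (253,243), with the tab at (293,255). Next I'll take one enlarged picture for accurate pixels.

```bash
python3 - <<'E'
import cv2, numpy as np
a=cv2.imread("pics/top0.png")[135:270,215:347]; b=cv2.imread("pics/scene0.png")[130:265,215:360]
f=lambda i,x0,y0:cv2.resize(i,None,fx=2.85,fy=2.85,interpolation=cv2.INTER_CUBIC)
def grid(i,x0,y0,s=2.85):
    i=f(i,x0,y0)
    for k in range(0,150,20):
        x=int(k*s);  
        if x<i.shape[1]: cv2.line(i,(x,0),(x,5),(0,0,255),1); cv2.putText(i,str(x0+k),(x,15),0,.35,(0,0,255))
        if x<i.shape[0]: cv2.line(i,(0,x),(5,x),(0,0,255),1); cv2.putText(i,str(y0+k),(6,x+5),0,.35,(0,0,255))
    return i
cv2.imwrite("pics/crop.png",np.hstack([grid(a,215,135),grid(b,215,130)]))
E
```

```text
(no output)
```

View pics/crop.png

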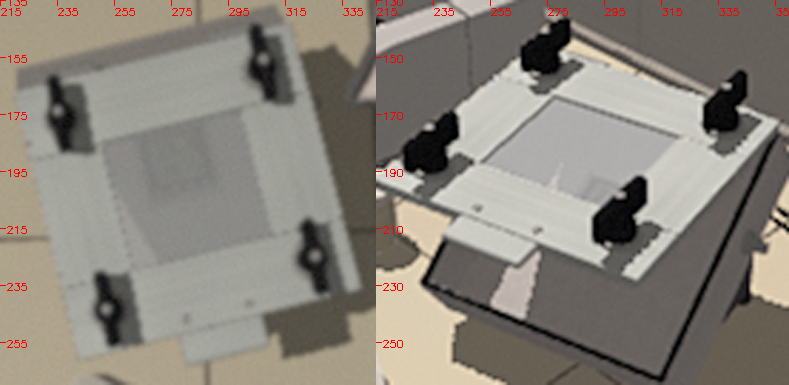

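```bash
cat > h.py <<'E'
import numpy as np, cv2
from scipy.optimize import least_squares
from scipy.spatial.transform import Rotation as R
from station import monitor, eyes
np.set_printoptions(precision=4,suppress=True)
A=np.radians(35)
def cov(s,y,n,th):  # chamber frame; s down from hinge
    a=A-th; return np.array([.064-s*np.cos(a)-n*np.sin(a), y, .227-s*np.sin(a)+n*np.cos(a)])
def wld(p,c): return np.array([c[0],c[1],0])+R.from_euler('z',c[2]).apply(p)
def proj(P,ci):
    E=np.linalg.inv(ci["extrinsics"]); q=E[:3,:3]@P+E[:3,3]; u=ci["camera_matrix"]@(q/q[2]); return u[:2]
LOCK={'nl':(.222,.096),'nr':(.222,-.096),'fr':(.038,-.096),'fl':(.038,.096)}
E
python3 - <<'E'
from h import *
T=eyes.camera_info("top");S=eyes.camera_info("scene")
obs=[(T,(236.1,175),(.038,.096,.057,1)),(T,(307.5,156.8),(.038,-.096,.057,1)),(T,(252.2,243.4),(.222,.096,.057,1)),(T,(325.5,224.8),(.222,-.096,.057,1)),
(T,(341.3,237.1),(.26,-.135,.012,1)),(T,(242.4,260.6),(.26,.135,.012,1)),(T,(280.3,262.4),(.29,.04,.010,1)),(T,(309.4,255),(.29,-.04,.010,1)),
(S,(306.9,227.2),(.26,-.135,.012,1)),(S,(355.7,172.8),(0,-.135,.012,1)),(S,(315.4,263),(.26,-.135,0,0)),(S,(231.8,229),(.26,.135,0,0))]
def f(c): return np.concatenate([proj(wld(cov(*p[:3],c[3]*p[3]),c),ci)-u for ci,u,p in obs])
r=least_squares(f,[.6,.15,.2,.4],loss='soft_l1'); print(r.x); print(f(r.x).reshape(-1,2))
for k,(s,y) in LOCK.items(): print(k,wld(cov(s,y,.057,0),r.x))
print('tab',wld(cov(.275,0,.01,r.x[3]),r.x),wld(cov(.275,0,.01,0),r.x))
E
```

```text
[0.6103 0.1902 0.2204 0.5812]
[[-1.1426 -1.6926]
 [-0.0026 -1.215 ]
 [-0.5196 -0.3845]
 [-0.1434 -0.0276]
 [ 0.2821 -0.6529]
 [-0.4263  0.5814]
 [-0.4344  1.1884]
 [-0.0032  1.2397]
 [ 0.3962  1.3218]
 [ 2.7151 -0.2325]
 [ 0.4485  2.9081]
 [-1.7421  0.814 ]]
nl [0.4424 0.251  0.1464]
nr [0.4844 0.0636 0.1464]
fr [0.6314 0.0966 0.2519]
fl [0.5895 0.2839 0.2519]
tab [0.4042 0.144  0.2288] [0.4473 0.1537 0.0775]
```

```bash
cat >> h.py <<'E'
C=np.array([0.6103,0.1902,0.2204,0.5812])
def plan(wps):
    "wps: (fingertip xyz, yaw heading deg of tool y, fingertip distance)"
    o=monitor.get_obs(); p=o["tool_pos"]; M=R.from_rotvec(o["tool_rot"]); m=M.as_matrix()
    y0=np.degrees(np.arctan2(m[1,1],m[0,1])); print('t %.2f'%o['t'],'p',p,'yh %.1f'%y0,'tilt',m[:,2],'F',o['contact_force'],'q',o['q'],'open',o['opening'])
    for t,yh in wps:
        d=M.inv().apply(np.array(t)+[0,0,.173]-p)*1000
        print(np.round(d,1),'yaw %.1f'%((y0-yh+180)%360-180))
def tabtip(th,over=0,c=C):
    P=cov(.277,0,.010-over,th); P[0]-=.011; return wld(P,c)
E
python3 - <<'E'
from h import *
PS=np.degrees(C[2])+90
w=tabtip(C[3]); 
plan([(w+[0,0,.05],PS),(w+[0,0,.01],PS)]+[(tabtip(t),PS) for t in np.linspace(C[3],0,9)]+[(tabtip(0,.004),PS)])
E
```

```text
t 0.10 p [0.2264 0.5823 0.4036] yh 68.8 tilt [-0.0009 -0.0017 -1.    ] F [-0.7644  0.1303 -0.7867] q [ 1.081   0.0533  1.6141  0.      1.476  -0.119 ] open 0.08520266160484627
[-313.8 -351.4  -47.6] yaw -33.9
[-313.8 -351.3   -7.6] yaw -33.9
[-313.8 -351.3    2.4] yaw -33.9
[-314.3 -350.9   22.5] yaw -33.9
[-316.  -349.7   42.5] yaw -33.9
[-318.9 -347.7   62.3] yaw -33.9
[-323.1 -344.9   81.9] yaw -33.9
[-328.3 -341.4  101. ] yaw -33.9
[-334.7 -337.   119.5] yaw -33.9
[-342.2 -332.   137.5] yaw -33.9
[-350.8 -326.2  154.8] yaw -33.9
[-352.7 -324.9  158.1] yaw -33.9
```

Emit:
step_arm([
  [0, [0, 0, -62], 0],
  [0, [-314, -351, -110], -34],
  [0, [-314, -351, -110], -34],
  [0, [-314, -351, -110], -34],
  [0, [-314, -351, -110], -34],
  [0, [-314, -351, -110], -34],
  [0, [-314, -351, -110], -34],
  [0, [-314, -351, -110], -34],
  [0, [-314, -351, -110], -34],
  [0, [-314, -351, -110], -34],
  [0, [-314, -351, -48], -34],
  [0, [-314, -351, -20], -34],
])

```text
t: 1.6
tool_pos: [0.391, 0.1422, 0.4208]
tool_rot: [0.35, -3.117, -0.0]
contact_force: [0.1, -0.3, 0.1]
opening: -0.0001
grip_force: 0.0
```

```bash
python3 - <<'E'
from h import *
PS=np.degrees(C[2])+90
plan([(tabtip(t),PS) for t in np.linspace(C[3],0,9)]+[(tabtip(0,.003),PS)])
E
```

```text
t 1.60 p [0.391  0.1422 0.4208] yh 102.8 tilt [-0.0049 -0.0003 -1.    ] F [ 0.0948 -0.2727  0.1164] q [ 0.1694 -0.4917  2.0483  0.0005  1.59   -1.6249] open -8.398837324710966e-05
[-0.4 -1.1 19. ] yaw 0.2
[-1.1 -1.1 39.1] yaw 0.2
[-3.3 -1.1 59.1] yaw 0.2
[-6.9 -1.2 79. ] yaw 0.2
[-11.9  -1.2  98.4] yaw 0.2
[-18.4  -1.2 117.5] yaw 0.2
[-26.2  -1.3 136.1] yaw 0.2
[-35.3  -1.3 154. ] yaw 0.2
[-45.7  -1.4 171.3] yaw 0.2
[-47.4  -1.4 173.7] yaw 0.2
```

Emit:
step_arm([
  [0, [0, -1, 19], 0],
  [0, [-1, -1, 39], 0],
  [0, [-3, -1, 59], 0],
  [0, [-7, -1, 79], 0],
  [0, [-12, -1, 98], 0],
  [0, [-18, -1, 117], 0],
  [0, [-26, -1, 136], 0],
  [0, [-35, -1, 154], 0],
  [0, [-43, -1, 166], 0],
  [0, [-46, -1, 171], 0],
  [0, [-47, -1, 174], 0],
  [0, [-47, -1, 174], 0],
])

```text
t: 3.1
tool_pos: [0.4382, 0.1512, 0.2512]
tool_rot: [-0.349, 3.12, -0.0]
contact_force: [0.3, -0.0, -0.5]
opening: 0.0
grip_force: 0.0
```

```bash
python3 - <<'E'
from h import *
plan([(tabtip(0,.003),np.degrees(C[2])+90)])
b=eyes.get_image("scene")[130:290,190:375,::-1]; a=eyes.get_image("wrist")[:,:,::-1]
cv2.imwrite("pics/c2.png",np.hstack([cv2.resize(b,(400,346),interpolation=cv2.INTER_CUBIC),cv2.resize(a,(400,300))[:,:] if 0 else cv2.copyMakeBorder(cv2.resize(a,(400,300)),0,46,0,0,0)]))
print(monitor.get_obs()['contact_force'],monitor.get_obs()['tool_pos'])
E
```

```text
t 3.10 p [0.4382 0.1512 0.2512] yh 102.8 tilt [ 0.0019  0.0001 -1.    ] F [ 0.2524 -0.0352 -0.4621] q [ 0.1715 -0.1952  2.116  -0.0002  1.219  -1.6222] open 4.4266127690140186e-05
[1.5 0.4 4.3] yaw 0.2
[-0.1889  0.7849  0.3456] [0.4384 0.151  0.2515]
```

View pics/c2.png

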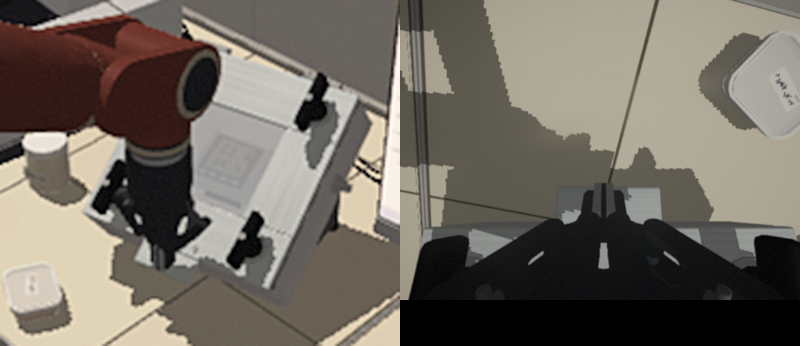

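The cover looks shut, with the fingers on the tab, but there's almost no force. I'll press a little further to make sure.

Emit:
step_arm([
  [0, [0, 0, 3], 0],
  [0, [-1, 0, 6], 0],
  [0, [-1, 0, 6], 0],
])

```text
t: 3.58
tool_pos: [0.4392, 0.1512, 0.2448]
tool_rot: [-0.349, 3.122, -0.0]
contact_force: [0.1, -0.5, 1.8]
opening: 0.0002
grip_force: 0.6
```

Emit:
step_arm([
  [0, [-1, 0, 3], 0],
  [0, [-2, 0, 6], 0],
  [0, [-2, 0, 6], 0],
])

```text
t: 3.95
tool_pos: [0.4411, 0.1517, 0.244]
tool_rot: [0.349, -3.114, 0.003]
contact_force: [-24.0, -5.5, 42.8]
opening: 0.0001
grip_force: 24.7
```

The reaction rose to 43 N at the gasket's limit, so the cover is shut. Now I'll back off and hover uphill, so the wrist camera can see all four locks.

Emit:
step_arm([
  [0, [1, 0, -10], 0],
  [0, [0, 0, -60], 0],
  [0, [0, 0, -120], 0],
  [30, [-60, 0, -180], 0],
  [30, [-120, 0, -230], 0],
  [30, [-170, 0, -260], 0],
  [30, [-225, 0, -280], 0],
  [30, [-225, 0, -280], 0],
  [30, [-225, 0, -280], 0],
])

```text
t: 5.08
tool_pos: [0.6617, 0.2014, 0.5177]
tool_rot: [0.349, -3.121, 0.0]
contact_force: [-0.1, -0.4, -0.3]
opening: 0.0256
grip_force: 0.0
```

```bash
python3 - <<'E'
from h import *
plan([])
c=eyes.camera_info("wrist"); a=eyes.get_image("wrist"); np.savez("w1.npz",a=a,K=c["camera_matrix"],E=c["extrinsics"]); print(c)
cv2.imwrite("pics/w1.png",cv2.resize(a[:,:,::-1],(800,600),interpolation=cv2.INTER_CUBIC))
for k,(s,y) in LOCK.items(): print(k,proj(wld(cov(s,y,.057,0),C),c)*800/560)
E
```

```text
t 5.08 p [0.6617 0.2014 0.5177] yh 102.7 tilt [-0.001  -0.0003 -1.    ] F [-0.0645 -0.3636 -0.2514] q [ 0.1881  0.1682  1.303  -0.0001  1.6715 -1.6052] open 0.0255933264316172
{'camera_matrix': array([[307.9131,   0.    , 284.7347],
       [  0.    , 307.9131, 207.9382],
       [  0.    ,   0.    ,   1.    ]]), 'extrinsics': array([[-0.2208,  0.9213,  0.32  ,  0.5791],
       [ 0.9753,  0.2078,  0.0745,  0.1824],
       [ 0.0021,  0.3285, -0.9445,  0.4869],
       [ 0.    ,  0.    ,  0.    ,  1.    ]])}
nl [556.4382 -50.549 ]
nr [257.7249 -51.611 ]
fr [225.3368 208.3129]
fl [588.4748 209.0186]
```

View pics/w1.png

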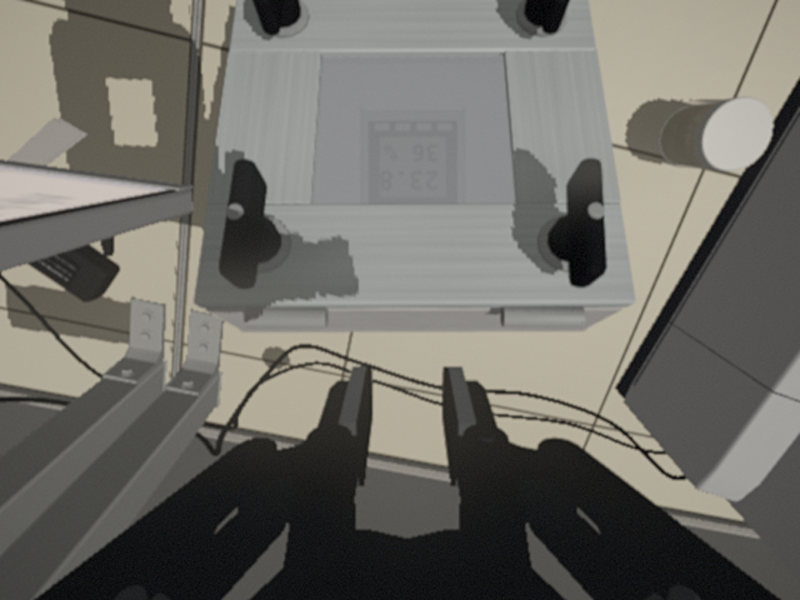

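The wrist view shows the two hinge-side locks with light centre dots at (235,211) and (597,211). The cover's hinge-edge corners are at (195,303) and (635,300). The monitor edge is at left, about (190,195), and the jar is at (735,135). Refitting with these points.

```bash
python3 - <<'E'
from h import *
z=np.load("w1.npz"); W={"camera_matrix":z["K"],"extrinsics":z["E"]}
T=eyes.camera_info("top");S=eyes.camera_info("scene")
k=.7
obs=[(T,(236.1,175),(.038,.096,.057,1)),(T,(307.5,156.8),(.038,-.096,.057,1)),(T,(252.2,243.4),(.222,.096,.057,1)),(T,(325.5,224.8),(.222,-.096,.057,1)),
(T,(341.3,237.1),(.26,-.135,.012,1)),(T,(242.4,260.6),(.26,.135,.012,1)),(S,(306.9,227.2),(.26,-.135,.012,1)),
(W,(235*k,211*k),(.038,-.096,.057,0)),(W,(597*k,211*k),(.038,.096,.057,0)),(W,(195*k,303*k),(0,-.135,.012,0)),(W,(635*k,300*k),(0,.135,.012,0))]
w=np.array([[.5]]*7+[[1]]*4)
def f(c): return np.concatenate([proj(wld(cov(*p[:3],c[3]*p[3]),c),ci)-u for ci,u,p in obs])
r=least_squares(lambda c:(f(c).reshape(-1,2)*w).ravel(),C,loss='soft_l1'); print(r.x); print(f(r.x).reshape(-1,2))
r=least_squares(lambda c:f([*c,0]).reshape(-1,2)[7:].ravel(),C[:3]); print(r.x); print(r.fun)
g=cv2.cvtColor(z["a"],cv2.COLOR_RGB2GRAY)
# dots: bright blob inside dark bars
for u,v in((165,148),(418,148)):
    p=g[v-8:v+9,u-8:u+9]; ys,xs=np.mgrid[v-8:v+9,u-8:u+9]; print(p.min(),p.max())
E
```

```text
[0.6102 0.1948 0.2274 0.573 ]
[[-2.8803 -1.1744]
 [-1.8802 -1.1854]
 [-1.7478  0.018 ]
 [-1.6271 -0.1045]
 [-1.1584 -1.0013]
 [-1.4949  0.8769]
 [-0.3808  1.1456]
 [-0.4984  0.295 ]
 [-0.0586 -1.0119]
 [-2.4467  0.125 ]
 [ 2.2874  0.5873]]
[0.6104 0.1951 0.226 ]
[-0.2108  0.3737  0.1583 -0.5755 -2.295   0.1303  2.3631  1.0034]
29 136
20 162
```

```bash
sed -i 's/^C=.*/C=np.array([0.6104,0.1948,0.2265,0])/' h.py; cat >> h.py <<'E'
PSI=np.degrees(C[2])
def lock(k,up=0,dn=.019,n=.043,c=C):
    "fingertip target at lock k: axis point n above cover underside, tips dn.. below P"
    s,y=LOCK[k]; return wld(cov(s,y,n,0),c)+[0,0,-.006+up]
def yh(th): # tool-y heading for lock angle th (deg): bar horizontal direction minus
    t=np.radians(th); return PSI-np.degrees(np.arctan2(np.sin(t),np.cos(t)*np.cos(A)))+90
E
python3 - <<'E'
from h import *
T=eyes.camera_info("top");S=eyes.camera_info("scene")
def tri(a,b):
    P=[c["camera_matrix"]@np.linalg.inv(c["extrinsics"])[:3] for c in(T,S)]
    X=cv2.triangulatePoints(P[0],P[1],np.array(a,float),np.array(b,float)).ravel(); X=X[:3]/X[3]; return X,proj(X,T)-a,proj(X,S)-b
print(tri((343,167),(368,235)));print(tri((358,118),(380,117)))
for k in LOCK: print(k,lock(k))
plan([(lock('fl',.06),yh(6)),(lock('fl'),yh(6)),(lock('fl'),yh(45)),(lock('nr',.12),yh(6)),(lock('nr'),yh(6))])
E
```

```text
(array([ 0.662 , -0.0099,  0.1016]), array([-1.4564,  1.7055]), array([ 1.5103, -0.3795]))
(array([0.6864, 0.0052, 0.4312]), array([-4.1203,  4.6672]), array([ 3.5136, -1.1764]))
nl [0.45   0.2563 0.1289]
nr [0.4931 0.0692 0.1289]
fr [0.64   0.1031 0.2344]
fl [0.5968 0.2902 0.2344]
t 5.12 p [0.6607 0.2013 0.5171] yh 102.7 tilt [-0.0024 -0.0005 -1.    ] F [ 0.394  -0.101  -0.4495] q [ 0.1881  0.1663  1.306  -0.      1.6717 -1.6052] open 0.02557660311025435
[ 42.5 100.8  49.8] yaw 7.1
[ 42.4 100.8 109.8] yaw 7.1
[ 42.4 100.8 109.8] yaw 50.4
[192.4 -91.8  95.7] yaw 7.1
[192.1 -91.8 215.7] yaw 7.1
```

Emit:
step_arm([
  [45, [21, 50, 25], 7],
  [45, [42, 101, 50], 7],
  [45, [42, 101, 50], 7],
  [45, [42, 101, 80], 7],
  [45, [42, 101, 110], 7],
  [45, [42, 101, 110], 7],
  [0, [42, 101, 110], 7],
  [0, [42, 101, 110], 7],
  [0, [42, 101, 110], 7],
], squeeze=20)

```text
t: 6.25
tool_pos: [0.5974, 0.2899, 0.4108]
tool_rot: [-0.157, 3.136, -0.002]
contact_force: [-1.7, -5.6, 2.4]
opening: 0.0132
grip_force: 23.1
```

Emit:
step_arm([
  [0, [0, 0, 0], 10],
  [0, [0, 0, 0], 20],
  [0, [0, 0, 0], 30],
  [0, [0, 0, 0], 39],
  [0, [0, 0, 0], 43.5],
  [0, [0, 0, 0], 43.5],
  [0, [0, 0, 0], 43.5],
])

```text
t: 7.12
tool_pos: [0.5962, 0.2898, 0.4128]
tool_rot: [-1.013, -2.971, 0.005]
contact_force: [-14.4, -11.3, 13.0]
opening: 0.0134
grip_force: 124.0
```

```bash
python3 - <<'E'
from h import *
plan([(lock('fl'),yh(45)),(lock('fl',.06),yh(45)),(lock('nr',.14),yh(6)),(lock('nr',.04),yh(6)),(lock('nr'),yh(6))])
E
```

```text
t 7.12 p [0.5962 0.2898 0.4128] yh 52.3 tilt [-0.0033 -0.002  -1.    ] F [-14.3669 -11.3134  12.9869] q [ 0.3404  0.1368  1.5096 -0.0008  1.4989 -0.5729] open 0.013428626989295388
[-0.3  0.8  5.4] yaw 0.0
[ -0.2   0.6 -54.6] yaw 0.0
[ -53.1 -237.6  -28.3] yaw -43.3
[ -53.3 -237.3   71.7] yaw -43.3
[ -53.3 -237.1  111.7] yaw -43.3
```

Emit:
step_arm([
  [45, [0, 0, 0], 0],
  [45, [0, 0, 0], 0],
  [45, [0, 0, -55], 0],
  [45, [-13, -59, -48], -10],
  [45, [-27, -118, -42], -20],
  [45, [-40, -178, -36], -30],
  [45, [-53, -237, -30], -40],
  [45, [-53, -237, 20], -43],
  [45, [-53, -237, 72], -43],
  [45, [-53, -237, 109], -43],
  [45, [-53, -237, 109], -43],
  [45, [-53, -237, 109], -43],
])

```text
t: 8.62
tool_pos: [0.4947, 0.0709, 0.3016]
tool_rot: [-0.144, 3.135, 0.0]
contact_force: [0.6, -0.8, -0.2]
opening: 0.0384
grip_force: 0.0
```

```bash
python3 - <<'E'
from h import *
plan([(lock('nr'),yh(6))])
c=eyes.camera_info("wrist");a=eyes.get_image("wrist")
b=eyes.get_image("scene")[120:290,190:375,::-1]; t=eyes.get_image("top")[130:275,205:355,::-1]
cv2.imwrite("pics/c3.png",np.hstack([cv2.resize(b,(400,368),interpolation=cv2.INTER_CUBIC),cv2.resize(t,(381,368),interpolation=cv2.INTER_CUBIC)]))
E
```

```text
t 8.62 p [0.4947 0.0709 0.3016] yh 95.3 tilt [ 0.0028  0.0002 -1.    ] F [ 0.6495 -0.8382 -0.1859] q [-0.0068 -0.1652  1.9989  0.0002  1.3051 -1.6695] open 0.03836052552420612
[ 1.8 -1.5 -0.3] yaw -0.4
```

View pics/c3.png

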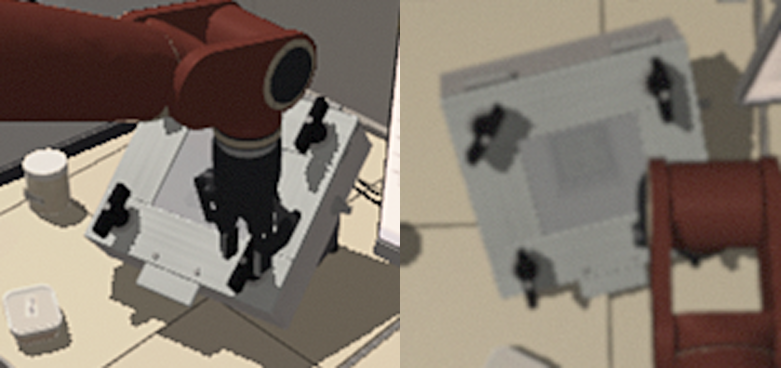

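The cover stays shut and the far-left lock is visibly turned. In the top panel its bar runs from (500,110) to (473,160). I'll fit the angle with a silhouette model, and grip the near-right lock in the meantime.

```bash
cat >> h.py <<'E'
def sil(ci,k,th,off,sc=4,box=None):
    s,y=LOCK[k]; m=np.zeros((420,560),np.uint8); pts=[]
    for a in(-.035,.035):
        for b in(-.0065,.0065):
            for n in(.027,.057):
                ds=-(a*np.cos(th)-b*np.sin(th)); dy=-(a*np.sin(th)+b*np.cos(th))
                pts.append(proj(wld(cov(s+ds,y+dy,n,0),C),ci)+off)
    bo=[proj(wld(cov(s+.014*np.cos(t),y+.014*np.sin(t),n,0),C),ci)+off for t in np.linspace(0,6.28,16) for n in(.012,.03)]
    big=np.zeros((420*sc,560*sc),np.uint8)
    for P in(pts,bo): cv2.fillConvexPoly(big,cv2.convexHull(np.float32(P)*sc).astype(np.int32),255)
    return cv2.resize(big,(560,420),interpolation=cv2.INTER_AREA)/255.
def lockang(ci,img,k):
    g=cv2.cvtColor(img,cv2.COLOR_RGB2GRAY).astype(float); s,y=LOCK[k]
    u,v=proj(wld(cov(s,y,.045,0),C),ci).astype(int); r=26; sl=(slice(max(v-r,0),v+r),slice(max(u-r,0),u+r))
    d=np.clip((85-g[sl])/45,0,1); best=(9e9,)
    for th in np.radians(np.arange(-10,101,5)):
        for ox in range(-3,4):
            for oy in range(-3,4):
                e=np.sum((sil(ci,k,th,[ox,oy],2)[sl]-d)**2)
                if e<best[0]: best=(e,np.degrees(th),ox,oy)
    return best,d.sum()
E
python3 - <<'E'
from h import *
ci=eyes.camera_info("top"); im=eyes.get_image("top")
for k in('fl','nl','fr'): print(k,lockang(ci,im,k))
np.save("top2.npy",im)
E
```

```text
fl ((np.float64(65.61140757828186), np.float64(40.0), 3, 1), np.float64(172.57777777777778))
nl ((np.float64(52.732863428595834), np.float64(5.0), 3, -1), np.float64(111.46666666666667))
fr ((np.float64(58.63702678457004), np.float64(0.0), 3, 1), np.float64(170.26666666666665))
```

Emit:
step_arm([
  [0, [2, -1, 0], 0],
  [0, [2, -1, 0], 0],
  [0, [2, -1, 0], 0],
])

```text
t: 9.2
tool_pos: [0.4923, 0.0691, 0.3007]
tool_rot: [-0.144, 3.137, -0.002]
contact_force: [-2.1, -4.2, 5.8]
opening: 0.0137
grip_force: 21.4
```

Emit:
step_arm([
  [0, [0, 0, 0], 10],
  [0, [0, 0, 0], 20],
  [0, [0, 0, 0], 30],
  [0, [0, 0, 0], 40],
  [0, [0, 0, 0], 44],
  [0, [0, 0, 0], 44],
  [0, [0, 0, 0], 44],
  [45, [0, 0, 0], 44],
  [45, [0, 0, 0], 44],
  [45, [0, 0, -50], 44],
  [45, [0, 0, -100], 40],
  [45, [0, 0, -160], 30],
])

```text
t: 10.7
tool_pos: [0.4918, 0.0696, 0.4594]
tool_rot: [-0.665, -3.067, -0.0]
contact_force: [0.9, 0.0, 0.6]
opening: 0.0383
grip_force: 0.0
```

```bash
python3 - <<'E'
from h import *
plan([(lock('fr',.05),yh(5)),(lock('fr'),yh(5))])
E
```

```text
t 10.70 p [0.4918 0.0696 0.4594] yh 65.5 tilt [-0.003   0.0007 -1.    ] F [0.9473 0.0406 0.6022] q [-0.0094 -0.2866  1.8342  0.0007  1.597  -1.1534] open 0.03830131081196149
[-121.1   91.8    1.5] yaw -31.3
[-121.2   91.8   51.5] yaw -31.3
```

Emit:
step_arm([
  [45, [-40, 30, -20], -10],
  [45, [-80, 61, -20], -20],
  [45, [-121, 92, -10], -31],
  [45, [-121, 92, 0], -31],
  [45, [-121, 92, 30], -31],
  [45, [-121, 92, 52], -31],
  [45, [-121, 92, 52], -31],
  [0, [-121, 92, 52], -31],
  [0, [-121, 92, 52], -31],
  [0, [-121, 92, 52], -31],
])

```text
t: 11.95
tool_pos: [0.6405, 0.1025, 0.4095]
tool_rot: [-0.172, 3.135, 0.0]
contact_force: [-1.7, -0.1, 3.4]
opening: 0.0135
grip_force: 20.8
```

Emit:
step_arm([
  [0, [0, 0, 0], 10],
  [0, [0, 0, 0], 20],
  [0, [0, 0, 0], 30],
  [0, [0, 0, 0], 40],
  [0, [0, 0, 0], 45],
  [0, [0, 0, 0], 45],
  [0, [0, 0, 0], 45],
  [45, [0, 0, 0], 45],
  [45, [0, 0, 0], 45],
  [45, [0, 0, -50], 45],
  [45, [0, 0, -60], 35],
])

```text
t: 13.32
tool_pos: [0.6409, 0.1026, 0.4718]
tool_rot: [0.771, 3.039, 0.003]
contact_force: [0.2, -0.2, 0.2]
opening: 0.0383
grip_force: 0.0
```

```bash
python3 - <<'E'
from h import *
plan([(lock('nl',.165),yh(6)),(lock('nl',.05),yh(6)),(lock('nl'),yh(6))])
E
```

```text
t 13.32 p [0.6409 0.1026 0.4718] yh 61.5 tilt [ 0.0063  0.0003 -1.    ] F [ 0.2112 -0.2216  0.1747] q [ 0.0441  0.0768  1.4769  0.0001  1.5817 -1.0298] open 0.03831989144964863
[241.2  44.1   3.8] yaw -34.1
[241.8  43.8 118.8] yaw -34.1
[242.1  43.6 168.8] yaw -34.1
```

Emit:
step_arm([
  [45, [60, 11, 0], -10],
  [45, [120, 22, 0], -20],
  [45, [181, 33, 0], -30],
  [45, [242, 44, 5], -34],
  [45, [242, 44, 60], -34],
  [45, [242, 44, 115], -34],
  [45, [242, 44, 150], -34],
  [45, [242, 44, 169], -34],
  [45, [242, 44, 169], -34],
  [0, [242, 44, 169], -34],
  [0, [242, 44, 169], -34],
  [0, [242, 44, 169], -34],
])

```text
t: 14.82
tool_pos: [0.4503, 0.2568, 0.301]
tool_rot: [-0.145, 3.135, -0.004]
contact_force: [-0.8, -6.4, 1.6]
opening: 0.0133
grip_force: 21.7
```

Emit:
step_arm([
  [0, [0, 0, 0], 10],
  [0, [0, 0, 0], 20],
  [0, [0, 0, 0], 30],
  [0, [0, 0, 0], 40],
  [0, [0, 0, 0], 44],
  [0, [0, 0, 0], 44],
  [0, [0, 0, 0], 44],
  [45, [0, 0, 0], 44],
  [45, [0, 0, 0], 44],
  [45, [0, 0, -50], 44],
  [45, [0, 0, -100], 44],
  [45, [0, 0, -160], 44],
])

```text
t: 16.32
tool_pos: [0.4492, 0.2573, 0.46]
tool_rot: [-1.042, -2.963, 0.0]
contact_force: [1.8, 0.3, 0.7]
opening: 0.0384
grip_force: 0.0
```

```bash
python3 - <<'E'
from h import *
plan([(lock('fl',.06),yh(45)),(lock('fl',.05),yh(45)),(lock('fl'),yh(45))])
ci=eyes.camera_info("top"); im=eyes.get_image("top")
for k in('fl','nr','fr'): print(k,lockang(ci,im,k))
t=im[130:275,205:355,::-1]; cv2.imwrite("pics/c4.png",cv2.resize(t,None,fx=4,fy=4,interpolation=cv2.INTER_CUBIC))
E
```

```text
t 16.32 p [0.4492 0.2573 0.46  ] yh 51.3 tilt [-0.0006 -0.     -1.    ] F [1.761  0.3485 0.6787] q [ 0.3763 -0.2339  1.79    0.0002  1.586  -0.5182] open 0.038360462980874616
[-94.5 118.   -7.5] yaw -1.0
[-94.5 118.    2.5] yaw -1.0
[-94.6 118.   52.5] yaw -1.0
fl ((np.float64(188.04356444102697), np.float64(40.0), 3, 0), np.float64(350.2))
nr ((np.float64(51.28384467512495), np.float64(50.0), 2, 1), np.float64(217.31111111111107))
fr ((np.float64(70.2490563458499), np.float64(40.0), 3, 0), np.float64(196.82222222222222))
```

View pics/c4.png

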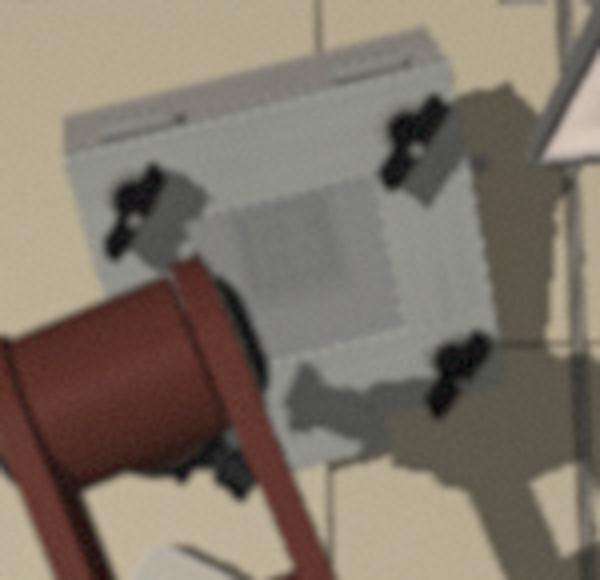

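All four locks sit near 45° (FL about 40°, NR 50°, FR 40°, NL turned the same way) and the cover is shut. Starting the second pass.

Emit:
step_arm([
  [45, [-32, 40, -8], 9],
  [45, [-64, 80, -8], 17],
  [45, [-95, 118, -8], 17],
  [45, [-95, 118, 20], 17],
  [45, [-95, 118, 50], 17],
  [45, [-95, 118, 50], 17],
  [0, [-95, 118, 50], 17],
  [0, [-95, 118, 50], 17],
  [0, [-95, 118, 50], 17],
  [0, [-95, 118, 50], 17],
])

```text
t: 17.62
tool_pos: [0.5964, 0.29, 0.4097]
tool_rot: [-1.466, -2.775, 0.003]
contact_force: [-7.0, -1.0, 0.9]
opening: 0.0215
grip_force: 19.0
```

Emit:
step_arm([
  [40, [0, 0, -2], 0],
  [40, [0, 0, -2], 0],
  [40, [0, 0, -2], 10],
  [40, [0, 0, -2], 20],
  [40, [0, 0, -2], 28],
  [40, [0, 0, -2], 28],
  [0, [0, 0, -2], 28],
  [0, [0, 0, -2], 28],
  [0, [0, 0, -2], 28],
  [0, [0, 0, -2], 28],
])

```text
t: 18.88
tool_pos: [0.5959, 0.2899, 0.4131]
tool_rot: [-2.093, -2.339, 0.008]
contact_force: [-12.6, -4.8, 9.6]
opening: 0.0202
grip_force: 23.6
```

```bash
python3 - <<'E'
from h import *
plan([(lock('fl'),yh(97))])
E
```

```text
t 18.88 p [0.5959 0.2899 0.4131] yh 6.4 tilt [-0.0056 -0.0018 -1.    ] F [-12.587   -4.7867   9.5733] q [0.3406 0.1368 1.5091 0.0002 1.5016 0.2296] open 0.020217020460193625
[0.2 1.  5.7] yaw -0.9
```

Emit:
step_arm([
  [0, [0, 0, 0], 6],
  [0, [0, 0, 0], 6],
])

```text
t: 19.12
tool_pos: [0.5959, 0.2898, 0.4133]
tool_rot: [-2.212, -2.228, 0.009]
contact_force: [-15.5, -6.6, 11.3]
opening: 0.0199
grip_force: 39.5
```

```bash
python3 - <<'E'
from h import *
o=monitor.get_obs(); print(o['wrist_torque'],o['contact_force'],o['opening'],o['grip_force'])
plan([(lock('fl',.06),yh(97)),(lock('nr',.165),yh(65)),(lock('nr',.05),yh(65)),(lock('nr'),yh(65))])
E
```

```text
[-0.8811  2.065   1.0538] [-15.4641  -6.6362  11.2663] 0.01991080467368211 39.50238425284624
t 19.12 p [0.5959 0.2898 0.4133] yh 0.4 tilt [-0.0055 -0.0028 -1.    ] F [-15.4641  -6.6362  11.2663] q [ 0.3406  0.1366  1.5091 -0.0008  1.5021  0.3332] open 0.01991080467368211
[  0.2   0.7 -54.2] yaw -6.8
[-219.9 -104.7  -52.4] yaw -33.5
[-219.6 -104.1   62.6] yaw -33.5
[-219.5 -103.8  112.6] yaw -33.5
```

Emit:
step_arm([
  [40, [0, 0, 0], 0],
  [40, [0, 0, 0], 0],
  [45, [0, 0, -55], 0],
  [45, [-55, -26, -55], -10],
  [45, [-110, -52, -55], -20],
  [45, [-165, -78, -50], -30],
  [45, [-220, -104, -40], -34],
  [45, [-220, -104, 20], -34],
  [45, [-220, -104, 70], -34],
  [45, [-220, -104, 108], -34],
  [45, [-220, -104, 108], -34],
  [0, [-220, -104, 108], -34],
])

```text
t: 20.62
tool_pos: [0.4939, 0.0695, 0.3029]
tool_rot: [-1.466, -2.774, 0.004]
contact_force: [-10.9, 0.4, 7.7]
opening: 0.0225
grip_force: 17.8
```

```bash
python3 - <<'E'
from h import *
plan([(lock('nr'),yh(65))])
ci=eyes.camera_info("top"); im=eyes.get_image("top")
for k in('fl','nl','fr'): print(k,lockang(ci,im,k))
E
```

```text
t 20.62 p [0.4939 0.0695 0.3029] yh 34.3 tilt [-0.0047 -0.0002 -1.    ] F [-10.9391   0.412    7.6899] q [-0.0095 -0.1674  1.9985 -0.0002  1.3152 -0.6076] open 0.022516334612525758
[ 0.2 -0.8  1. ] yaw 0.4
fl ((np.float64(73.01866632491777), np.float64(95.0), 3, 1), np.float64(191.0))
nl ((np.float64(75.34561066256568), np.float64(35.0), 2, 1), np.float64(139.64444444444445))
fr ((np.float64(69.67072664359861), np.float64(40.0), 3, 1), np.float64(207.86666666666667))
```

Emit:
step_arm([
  [0, [0, 0, 0], 0],
  [0, [0, 0, 0], 0],
  [40, [0, 0, -2], 0],
  [40, [0, 0, -2], 0],
  [40, [0, 0, -2], 10],
  [40, [0, 0, -2], 20],
  [40, [0, 0, -2], 28],
  [0, [0, 0, -2], 28],
  [0, [0, 0, -2], 28],
  [0, [0, 0, -2], 28],
  [0, [0, 0, -2], 34],
  [0, [0, 0, -2], 34],
])

```text
t: 22.18
tool_pos: [0.4934, 0.0689, 0.3062]
tool_rot: [-2.212, -2.228, 0.012]
contact_force: [-13.4, -6.8, 12.7]
opening: 0.0198
grip_force: 37.6
```

```bash
python3 - <<'E'
from h import *
o=monitor.get_obs(); print(o['wrist_torque'],o['contact_force'],o['opening'],o['grip_force'])
plan([(lock('fr',.06),yh(65)),(lock('fr'),yh(65))])
E
```

```text
[-0.8453  2.1916  0.9   ] [-13.3765  -6.8106  12.7143] 0.019827675317316898 37.64988999813795
t 22.18 p [0.4934 0.0689 0.3062] yh 0.4 tilt [-0.0068 -0.0041 -1.    ] F [-13.3765  -6.8106  12.7143] q [-0.0098 -0.1717  1.9964 -0.0043  1.3236 -0.0159] open 0.019827675317316898
[  32.5  145.7 -162.4] yaw -33.5
[  32.7  146.1 -102.4] yaw -33.5
```

Emit:
step_arm([
  [40, [0, 0, 0], 0],
  [40, [0, 0, 0], 0],
  [45, [0, 0, -55], 0],
  [45, [0, 0, -115], -10],
  [45, [0, 0, -170], -20],
  [45, [11, 50, -170], -30],
  [45, [22, 100, -170], -34],
  [45, [33, 146, -170], -34],
  [45, [33, 146, -140], -34],
  [45, [33, 146, -107], -34],
  [45, [33, 146, -107], -34],
  [0, [33, 146, -107], -34],
])

```text
t: 23.68
tool_pos: [0.6392, 0.103, 0.4122]
tool_rot: [-1.466, -2.772, 0.007]
contact_force: [-12.3, 0.1, 4.4]
opening: 0.0224
grip_force: 17.7
```

Emit:
step_arm([
  [0, [0, 0, 0], 0],
  [0, [0, 0, 0], 0],
  [40, [0, 0, -2], 0],
  [40, [0, 0, -2], 0],
  [40, [0, 0, -2], 10],
  [40, [0, 0, -2], 20],
  [40, [0, 0, -2], 28],
  [0, [0, 0, -2], 28],
  [0, [0, 0, -2], 28],
  [0, [0, 0, -2], 28],
  [0, [0, 0, -2], 34],
  [0, [0, 0, -2], 34],
])

```text
t: 25.18
tool_pos: [0.6384, 0.1022, 0.4167]
tool_rot: [-2.213, -2.227, 0.015]
contact_force: [-18.6, -7.0, 11.9]
opening: 0.017
grip_force: 42.7
```

```bash
python3 - <<'E'
from h import *
o=monitor.get_obs(); print(o['wrist_torque'],o['contact_force'],o['opening'],o['grip_force'])
plan([(lock('nl',.165),yh(65)),(lock('nl'),yh(65))])
E
```

```text
[-1.2956  2.8767  0.8612] [-18.6125  -7.0176  11.8841] 0.01697051242116397 42.69884988630565
t 25.18 p [0.6384 0.1022 0.4167] yh 0.3 tilt [-0.0083 -0.0052 -1.    ] F [-18.6125  -7.0176  11.8841] q [ 0.0445  0.0984  1.5449 -0.0048  1.5069  0.0389] open 0.01697051242116397
[ 155.  -187.9  -49.5] yaw -33.5
[ 155.8 -186.6  115.5] yaw -33.5
```

Emit:
step_arm([
  [40, [0, 0, 0], 0],
  [40, [0, 0, 0], 0],
  [45, [0, 0, -55], 0],
  [45, [39, -47, -55], -10],
  [45, [78, -94, -55], -20],
  [45, [116, -141, -50], -30],
  [45, [155, -187, -40], -34],
  [45, [155, -187, 20], -34],
  [45, [155, -187, 75], -34],
  [45, [155, -187, 110], -34],
  [45, [155, -187, 110], -34],
  [0, [155, -187, 110], -34],
])

```text
t: 26.68
tool_pos: [0.4513, 0.2572, 0.3037]
tool_rot: [-1.465, -2.771, 0.01]
contact_force: [-12.7, -1.5, 7.8]
opening: 0.0229
grip_force: 17.5
```

Emit:
step_arm([
  [0, [0, 0, 0], 0],
  [0, [0, 0, 0], 0],
  [40, [0, 0, -2], 0],
  [40, [0, 0, -2], 0],
  [40, [0, 0, -2], 10],
  [40, [0, 0, -2], 20],
  [40, [0, 0, -2], 28],
  [0, [0, 0, -2], 28],
  [0, [0, 0, -2], 28],
  [0, [0, 0, -2], 28],
  [0, [0, 0, -2], 34],
  [0, [0, 0, -2], 34],
])

```text
t: 28.18
tool_pos: [0.4507, 0.2573, 0.3068]
tool_rot: [-2.21, -2.226, 0.015]
contact_force: [-18.2, -5.6, 12.9]
opening: 0.0198
grip_force: 34.5
```

```bash
python3 - <<'E'
from h import *
o=monitor.get_obs(); print(o['wrist_torque'],o['contact_force'],o['opening'],o['grip_force'])
plan([(lock('nl',.165),yh(65)),(lock('nl'),yh(65))])
E
```

```text
[-0.7596  2.8177  0.8576] [-18.2406  -5.6407  12.8671] 0.01977936241500302 34.54428255558014
t 28.18 p [0.4507 0.2573 0.3068] yh 0.4 tilt [-0.0102 -0.0034 -0.9999] F [-18.2406  -5.6407  12.8671] q [ 0.3751 -0.1184  1.9479  0.0006  1.3229  0.3678] open 0.01977936241500302
[  -1.5   -2.4 -160.1] yaw -33.5
[-0.9 -0.7  4.9] yaw -33.5
```

Emit:
step_arm([
  [40, [0, 0, 0], 0],
  [45, [0, 0, 0], 0],
  [45, [0, 0, -60], 0],
  [45, [0, 0, -120], 0],
  [45, [0, 0, -180], 0],
  [45, [50, -40, -190], 0],
  [45, [100, -80, -190], 0],
  [45, [150, -120, -190], 0],
  [45, [190, -150, -190], 0],
  [45, [190, -150, -190], 0],
  [45, [190, -150, -190], 0],
])

```text
t: 29.55
tool_pos: [0.3019, 0.4467, 0.4959]
tool_rot: [2.216, 2.226, 0.001]
contact_force: [0.2, -0.1, -0.1]
opening: 0.0386
grip_force: 0.0
```

```bash
python3 - <<'E'
from h import *
ci=eyes.camera_info("top"); im=eyes.get_image("top")
for k in('fl','nr','fr','nl'): print(k,lockang(ci,im,k))
b=eyes.get_image("scene")[120:340,185:375,::-1]; t=im[130:295,165:395,::-1]
cv2.imwrite("pics/c5.png",np.hstack([cv2.resize(b,(345,400),interpolation=cv2.INTER_CUBIC),cv2.resize(t,(455,400)if 0 else (455,326),interpolation=cv2.INTER_CUBIC)if 0 else cv2.copyMakeBorder(cv2.resize(t,(455,326),interpolation=cv2.INTER_CUBIC),0,74,0,0,0)]))
E
```

```text
fl ((np.float64(72.01625528642829), np.float64(95.0), 3, 1), np.float64(192.6))
nr ((np.float64(72.31720107650904), np.float64(100.0), 2, 0), np.float64(199.73333333333335))
fr ((np.float64(70.92136357811097), np.float64(100.0), 3, 1), np.float64(215.68888888888887))
nl ((np.float64(74.10286641889871), np.float64(100.0), 3, 0), np.float64(182.68888888888887))
```

View pics/c5.png

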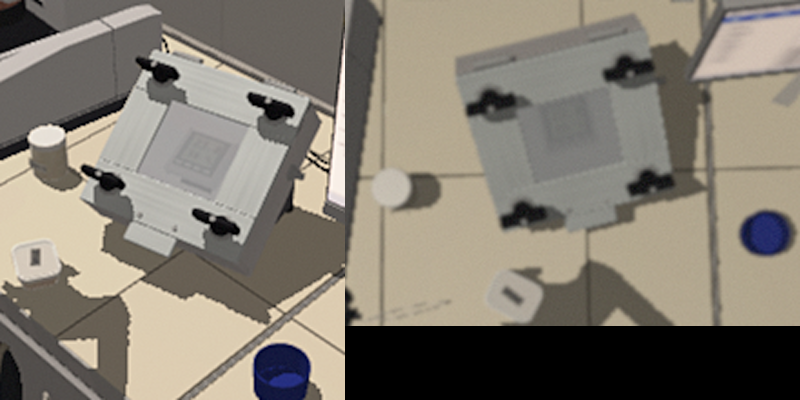

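All four bars lie across, parallel to the hinge. In the top panel they are at (490,103), (628,68), (650,183) and (523,215). The cover lies flat and the jar (392,188), tub (515,297) and pot (767,233) are undisturbed, so I'm handing in.

```bash
python3 -c "
from station import finish_job
print(finish_job())"
```

```text
the job is handed in; nothing more can be done
None
```

The job is handed in: the cover is shut, all four locks were turned about half way and then on to their stops in crisscross order (FL→NR→FR→NL both times), and the jar, tub and pot look undisturbed, at about 30 s of the 72 s limit.

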